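# Seat the shaker platform on its locating pins and latch it

## Robot

A 6-joint arm with a two-finger parallel gripper is mounted at the origin on a cart in front of the work surface, level with it; the furniture and walls round the work are solid. World frame = base frame: x ahead of the robot, y to its left, z up, the work surface at z = 0. Lengths are in mm, angles in rad, forces in N, time in s.
With the tool pointing down it reaches from about 350 to 975 mm from the base axis. Payload 7.1 kg.
Tool frame: the origin (TCP) lies midway between the tips of the shut fingers; the grasp point (between the pads) lies 19 mm behind it (ctrl.hold_point_z is the distance from the TCP to the grasp point, in mm); x points along the fingers, y is the direction in which the jaws open and shut, and the axes are right-handed (so a half turn about x gives the same grasp; the last joint's range is limited). The gripper opens to 88 mm and grips with 3 to 60 N. Pads are 20 mm wide; open, the fingers measure 115 mm over their backs; the gripper's body (75 mm by 178 mm) begins 61 mm behind the grasp point.
Start: joints at [-1.311, 0.423, 1.63, -0, 1.089, -0.019], TCP at [172.02, -600.844, 200.975] pointing down, gripper open.
Joint ranges: [-3, 3], [-0.9, 2.11], [0.09, 2.58], [-1.31, 4.45], [0.11, 2.69], [-2.54, 2.54]. Speed limits (rad/s): [2.39, 2.39, 3.01, 3.14, 3.14, 3.14].

## Interface

Orientations are given as a rotation vector (axis times angle).
In Python, from workcell import ctrl, get_image, calibration gives the robot as it stands.
- The arm moves only by the tool move_arm, never from a script. Its argument "rows" is a list of rows, each a list of 5 numbers: the shift along the world's x, y, z in mm, then the turn about the world's z in rad, then the closure, from -1 (fully open) to 1 (shut). In form: [[tx, ty, tz, roll, jaw], ...]. A call has 1 to 12 rows; each row is the pose to reach, as a shift and turn from the pose measured when the call began; what a row does not reach only later rows make up. A row lasts 1/8 s, in which the tool goes at most 62.5 mm and 10.7 degrees, less where a joint would pass 70% of its speed; a pose out of reach is approached as far as the arm can. A call with a gripper value outside its range is refused whole. The fingers move at their own pace and stop on an object; the grip force is fixed at half the most. Time passes only in rows, so rows that repeat a pose let the fingers close. It gives the time, the measured TCP pose, the force and the opening at its end, in the units of the state.
- ctrl.get_obs(): the state, without advancing time (a new reading comes with each control period).
- get_image(name): name is "scene" or "top"; returns the picture (384x512x3 uint8, blue, green, red); there is no depth.
- calibration(name): a dict with "fx", "fy", "cx", "cy" (pixels), "D" ([k1, k2, p1, p2, k3] as OpenCV has them; the pictures are not rectified), "view" (4x4, takes a point from world to camera coordinates). Camera axes: x right, y up, looking along -z (the intrinsics and any distortion apply to the point x, -y, -z); pixel columns grow to the right and rows downward; lengths in mm; the calibration is good to about 2 mm. A picture is of the moment at which its call begins. calibration takes no time and is no camera call.
- ctrl.close_job(): hands the job in, once; it reports no verdict.
The state is a dict: "t": time; "qpos": joint angles; "qvel": joint speeds; "joint_torque": joint torques, N m; "ee_pos": TCP position; "orientation": TCP orientation; "ft_force": force on the tool from outside, world axes, zero at the start; "moment": the same for the moment, N m; "width": finger opening in mm.
Only numpy, scipy, OpenCV 4.12 (cv2) and the standard library are available. Lean on these libraries where they do the work, as an engineer would, in place of code of your own. Each camera call takes 0.05 s, during which the arm holds its last target.

## Task

The platform of the small orbital shaker has been laid back askew and is riding on top of its two locating pins. With the fingertips, nudge it sideways until both holes drop over the pins and it lies flat and fully home on the carriage, then push the swing latch by its knob all the way round over the platform's edge. Do not lift the platform, and leave the petri dishes and the small bottle where they are.

Things in the scene. Friction and masses are not known exactly. Their poses are not given: they have to be found in the camera images.
- shaker: Fixed orbital shaker: white housing 124 x 148 mm (x, y) under an aluminium carriage 120 x 144 mm with a flat top 60 mm above the worktop; an ear at its right side carries the latch. Origin on the worktop under its middle; x to its rear (away from the robot, turned up to 0.25 rad), y to its left, z up. The front panel's parts stand out to 68 mm from the middle, all below 35 mm height.
- platform: Loose aluminium plate 130 x 160 x 5 mm (x, y, z), 0.3 kg, black ribbed mat on top. Origin: centre of its underside, x to its rear, y left. Home: 60 mm above the shaker's origin, axes parallel, overhanging the carriage by 5 mm (x) and 8 mm (y). At the start 15-23 mm too far front, from 9 mm right to 20 mm left, turned up to 0.15 rad, rear propped on the pin tips (tilt 5 deg). Slides at 2-5 N.
- hole_left (a point): Centre, at the underside, of the platform's round hole (10.5 mm diameter, through); 25 mm behind and 55 mm left of the platform's origin. It belongs over pin_left.
- hole_right (a point): Centre, at the underside, of the platform's slotted hole (10.5 mm in x, 14.5 mm in y, through); 25 mm behind and 55 mm right of the platform's origin. It belongs over pin_right.
- front_left (a point): Front left corner of the platform, at the underside (65 mm in front and 80 mm left of its origin).
- front_right (a point): Front right corner of the platform, at the underside (65 mm in front and 80 mm right of its origin).
- pin_left (a point): Tip of the left locating pin, fixed on the carriage 25 mm behind and 55 mm left of the shaker's middle. Pins are steel, 8 mm in diameter, 7 mm high, the upper 4 mm a round (hemispherical) nose; their tips stand 2 mm proud of the platform when it is home.
- pin_right (a point): Tip of the right locating pin, 25 mm behind and 55 mm right of the shaker's middle; like the left one.
- latch_pivot (a point): Pivot of the swing latch on top of the ear, 5 mm in front and 104 mm right of the shaker's middle, 60 mm above the worktop; its round hub is 18 mm in diameter and ends 77 mm above the worktop.
- latch_knob (a point): Middle of the latch's upright black knob (13 mm diameter, from 70.5 to 92.5 mm above the worktop), 45 mm from the pivot on a flat steel arm 14 mm wide with its underside 66.5 mm above the worktop. The arm clears the top of the platform by 1.5 mm when that is home, and strikes its edge when it is not.
- latch (a joint): Angle of the swing latch about its upright pivot, rad. 0: the arm points straight out to the shaker's right. It grows as the arm swings clockwise seen from above (round by the shaker's front, then in over the platform) to a stop at 3.14, where the arm points straight left, its end over the platform. It starts between 0.2 and 0.6, stays where it is left, and takes about 1 N at the knob.
- dish_0: Petri dish, 60 mm diameter, 14 mm high, on the worktop left of the shaker; leave it. Origin at the centre of its underside.
- dish_1: Petri dish, 60 mm diameter, 14 mm high, on the worktop left of the shaker; leave it. Origin at the centre of its underside.
- oil_bottle: Small brown bottle with a black cap, 26 mm diameter, 60 mm high, standing right of the shaker; leave it. Origin at the centre of its underside.

How it is judged (in metres and radians):
On the way, in this order (a step that is already met when the one before it is completed fails the run):
1. the platform has dropped over both pins and lies flat on the carriage, the latch still open (z of each of hole_left, hole_right in the frame of shaker below 0.0618 m and angle between platform's own z axis and vertical below 0.03 rad and horizontal distance between hole_left and pin_left below 0.003 m and horizontal distance between hole_right and pin_right below 0.005 m and value of joint latch below 1.8 rad), for 0.2 s.
2. the latch has been swung over the platform's edge (value of joint latch above 2.95 rad), for 0.2 s.
At the end, for the whole second after the job is handed in: The platform lies at rest, flat (0.03 rad), both holes down over their pins (underside within 1.8 mm of the carriage there; round hole within 3 mm of its pin's axis, slot within 5 mm), and the latch is within 0.19 rad of its closed stop (joint above 2.95) (z of each of hole_left, hole_right in the frame of shaker below 0.0618 m and z of platform in the frame of shaker above 0.0582 m and angle between platform's own z axis and vertical below 0.03 rad and horizontal distance between hole_left and pin_left below 0.003 m and horizontal distance between hole_right and pin_right below 0.005 m and value of joint latch above 2.95 rad and linear speed of platform below 0.01 m/s); the robot touches nothing.
It fails at once if the platform is lifted (a hole or front corner more than 18 mm above the carriage) or tipped (z of any of hole_left, hole_right, front_left, front_right in the frame of shaker above 0.078 m or angle between platform's own z axis and vertical above 0.25 rad).
It fails at once if a petri dish or the bottle is moved by more than 15 mm (distance of any of dish_0, dish_1, oil_bottle from where it was at the start of the episode above 0.015 m).
It also fails if it takes over 67 s, if anything falls off the work surface, if the arm or the gripper's body presses on something with over 40 N, if the wrist force passes 120 N, or if a joint passes its speed limit or range.

## Working session

There is one attempt and no reset: what is moved stays moved. The work goes in short steps, Python scripts to look and compute and a tool call to move; the robot and the scene stay as the last step left them, time stands still between calls to the robot, and variables do not carry over. Pictures are saved under pics/ and viewed, and the job is handed in when it is done.

Besides the shell and the picture viewer there is one more tool, called after "Request:" as name([rows], argument=value, ...), one row to a line, values as JSON. move_arm: Moves the arm, as the interface text tells. Its arguments: {"type":"object","properties":{"rows":{"type":"array"}},"required":["rows"]}

```bash
ls; mkdir -p pics
python3 - <<'E'
from workcell import ctrl,get_image,calibration
import cv2
for n in("scene","top"):
    im=get_image(n);cv2.imwrite(f"pics/{n}0.png",im)
    c=calibration(n);print(n,c)
print(ctrl.get_obs())
E
```

```text
pics
scene {'fx': 399.12321655019537, 'fy': 399.12321655019537, 'cx': 254.88887425424252, 'cy': 190.80254909317912, 'D': array([0.03866768, 0.        , 0.        , 0.        , 0.        ]), 'view': array([[-5.13558585e-01, -8.58024691e-01,  7.15605935e-03,
         3.20391618e+02],
       [ 4.12745960e-01, -2.39714478e-01,  8.78736446e-01,
        -2.42061409e+02],
       [-7.52262157e-01,  4.54236280e-01,  4.77253652e-01,
        -8.17088566e+02],
       [ 0.00000000e+00,  0.00000000e+00,  0.00000000e+00,
         1.00000000e+00]])}
top {'fx': 359.519316524093, 'fy': 359.519316524093, 'cx': 256.1733424337596, 'cy': 192.12154778288087, 'D': array([-0.04822689,  0.        ,  0.        ,  0.        ,  0.        ]), 'view': array([[ 2.52792791e-02, -9.99613920e-01, -1.15312204e-02,
         7.12265798e+01],
       [ 9.95791889e-01,  2.41628628e-02,  8.84006253e-02,
        -5.14110066e+02],
       [-8.80878683e-02, -1.37173998e-02,  9.96018253e-01,
        -9.66088174e+02],
       [ 0.00000000e+00,  0.00000000e+00,  0.00000000e+00,
         1.00000000e+00]])}
{'t': 0.1, 'qpos': array([-1.31100401e+00,  4.23802925e-01,  1.63058824e+00,  9.90404719e-07,
        1.08858857e+00, -1.90347179e-02]), 'qvel': array([-0.00149445, -0.0003888 , -0.00140401, -0.00223505,  0.00064199,
       -0.0002171 ]), 'joint_torque': array([ 1.52571451e-03, -5.45612669e+01, -2.74326253e+01,  6.45703333e-02,
        1.88088545e-02, -1.97099160e-05]), 'ee_pos': array([ 171.88781757, -600.35674945,  200.26535961]), 'orientation': array([ 2.07249433,  0.29228533, -2.07284114]), 'ft_force': array([-0.16239634,  0.32325773, -0.54531798]), 'moment': array([ 0.03295793,  0.02541831, -0.0207745 ]), 'width': 87.56140979517573}
```

View pics/scene0.png

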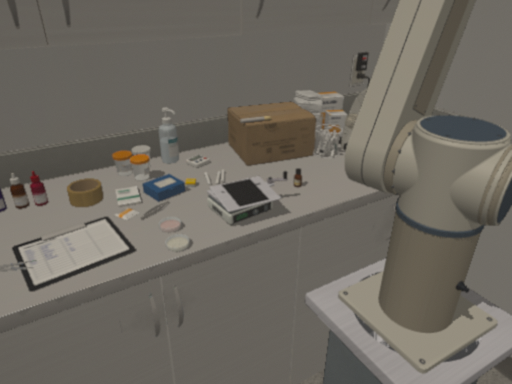

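View pics/top0.png

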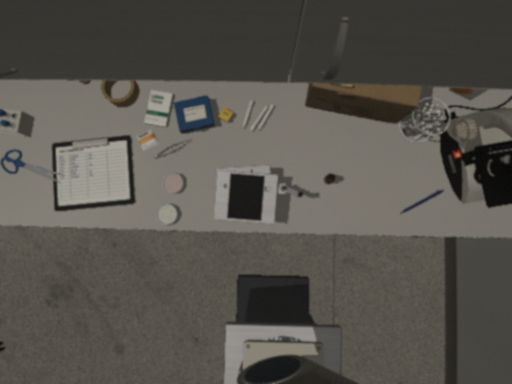

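Run:
```python
import cv2
a=cv2.imread("pics/top0.png")[120:300,170:400];cv2.imwrite("pics/topz.png",cv2.resize(a,None,fx=3.4,fy=3.3,interpolation=cv2.INTER_CUBIC))
```

```text
(no output)
```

View pics/topz.png

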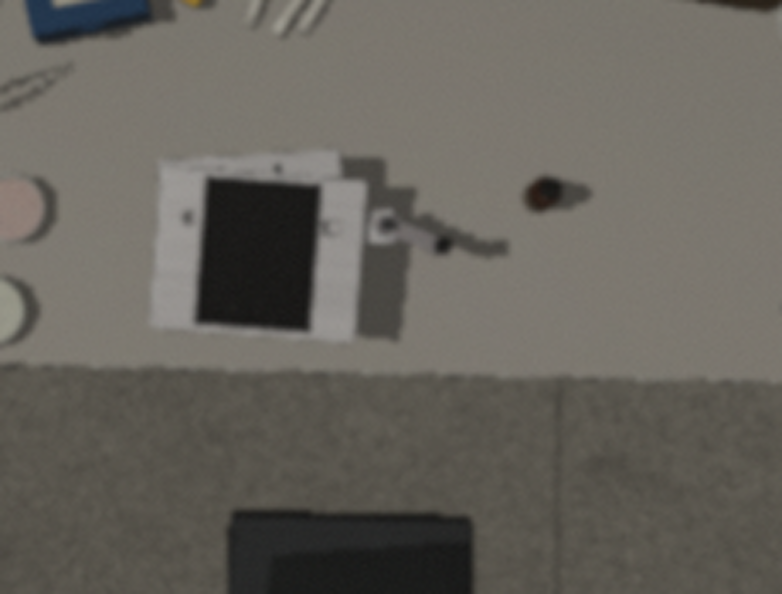

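The top view shows the shaker at about (246,195) px, with the platform turned and forward on it. The latch points right at (300,193) and the bottle is at (331,179). The scene view shows the same parts at (242,197). Next I'll average frames and zoom in to measure.

```bash
cat > h.py <<'E'
import numpy as np,cv2
from workcell import ctrl,get_image,calibration
def avg(n,k=6): return np.mean([get_image(n).astype(np.float32) for _ in range(k)],0)
def proj(n,P):
    c=calibration(n);P=np.asarray(P,float).reshape(-1,3)
    V=c["view"];q=P@V[:3,:3].T+V[:3,3];q=q*[1,-1,-1]
    K=np.array([[c["fx"],0,c["cx"]],[0,c["fy"],c["cy"]],[0,0,1.]])
    return cv2.projectPoints(q,np.zeros(3),np.zeros(3),K,c["D"])[0].reshape(-1,2)
def ray(n,uv,z):
    c=calibration(n);K=np.array([[c["fx"],0,c["cx"]],[0,c["fy"],c["cy"]],[0,0,1.]])
    u=cv2.undistortPoints(np.array(uv,float).reshape(-1,1,2),K,c["D"]).reshape(-1,2)
    V=c["view"];R=V[:3,:3];o=-R.T@V[:3,3]
    d=np.c_[u[:,0],-u[:,1],-np.ones(len(u))]@R
    return o+d*((z-o[2])/d[:,2])[:,None]
def crop(im,x0,y0,x1,y1,s,name,gain=1.0,lines=[]):
    a=np.clip(im[y0:y1,x0:x1]*gain,0,255).astype(np.uint8)
    a=cv2.resize(a,None,fx=s,fy=s,interpolation=cv2.INTER_CUBIC)
    for L,col in lines:
        p=((np.array(L)-[x0,y0]+.5)*s-.5).round().astype(int).reshape(-1,1,2)
        cv2.polylines(a,[p],False,col,1)
    cv2.imwrite(name,a)
E
python3 - <<'E'
from h import *
for n in("top","scene"):
    a=avg(n);np.save(n+"0.npy",a)
    if n=="top": crop(a,205,155,315,235,7,"pics/t1.png",1.3)
    else: crop(a,195,160,305,230,7,"pics/s1.png",1.2)
o=ctrl.get_obs()
print(cv2.Rodrigues(o["orientation"])[0].round(3))
E
```

```text
[[ 0.     0.275 -0.961]
 [ 0.    -0.961 -0.275]
 [-1.    -0.    -0.   ]]
```

View pics/t1.png

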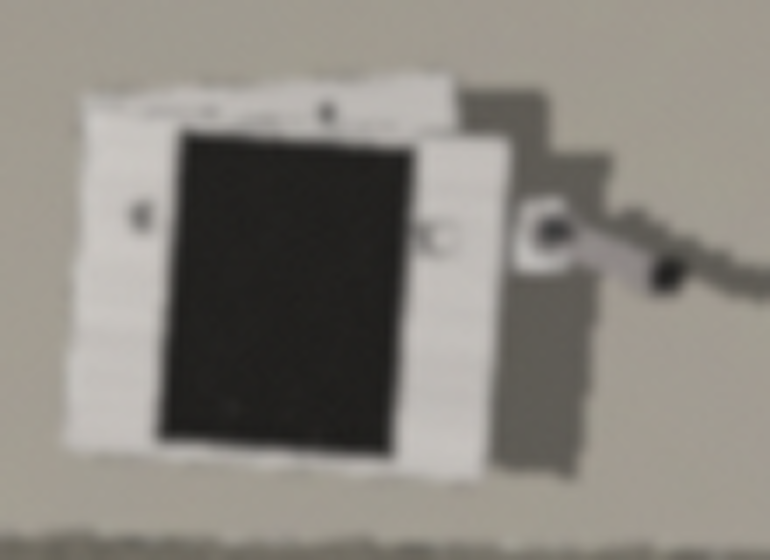

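View pics/s1.png

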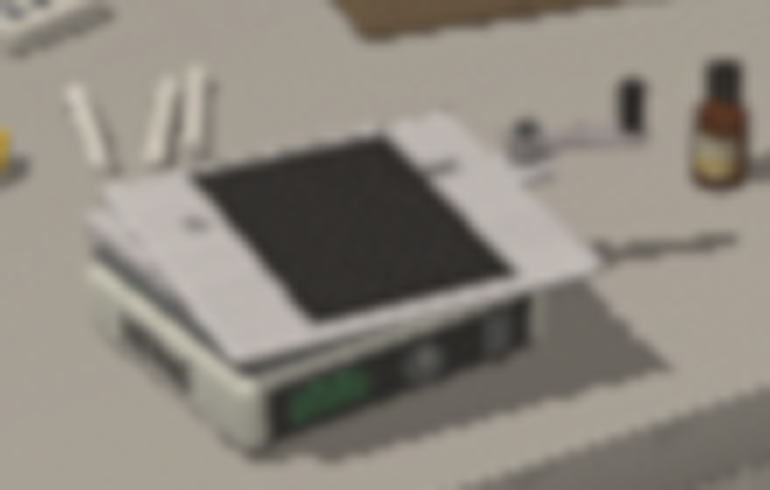

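```bash
cat > fit.py <<'E'
from h import *
from scipy.optimize import least_squares
def sh(P,s):
    c,k=np.cos(s[2]),np.sin(s[2]);P=np.asarray(P,float).reshape(-1,3)
    return np.c_[s[0]+c*P[:,0]-k*P[:,1],s[1]+k*P[:,0]+c*P[:,1],P[:,2]]
def plat(P,p,tilt,z0):
    # tilt: rear up, pivot handled through z0 = height of origin underside
    P=np.asarray(P,float).reshape(-1,3);ct,st=np.cos(tilt),np.sin(tilt)
    Q=np.c_[ct*P[:,0]-st*P[:,2],P[:,1],st*P[:,0]+ct*P[:,2]+z0]
    return sh(Q,p)
def uv(z,x0,y0,s=7): return (np.array(z,float)+.5)/s-.5+[x0,y0]
PT=dict(RL=(65,80,5),RR=(65,-80,5),FL=(-65,80,5),FR=(-65,-80,5),hL=(25,55,5),hR=(25,-55,5))
def shpts(lat): return dict(cRR=(60,-72,60),cRL=(60,72,60),cFL=(-60,72,60),hub=(-5,-104,77),knob=(-5-45*np.sin(lat),-104-45*np.cos(lat),92.5))
def res(v,obs,tilt,bias=True):
    s,p,lat=v[:3],v[3:6],v[6];z0=v[7]
    S=shpts(lat);r=[];names=[]
    b={"top":np.zeros(2),"scene":v[8:10]}
    for n in obs:
        for k,o in obs[n].items():
            W=plat(PT[k],p,tilt,z0) if k in PT else sh(S[k],s)
            r.append((proj(n,W)[0]+b[n]-o));names.append((n,k))
    return np.array(r),names
E
python3 - <<'E'
from fit import *
obs={"top":{k:uv(z,205,155) for k,z in dict(RR=(512,137),FR=(487,478),FL=(65,448),hL=(142,216),hR=(438,237),cRR=(456,73),hub=(551,232),knob=(668,272)).items()},
"scene":{k:uv(z,195,160) for k,z in dict(RR=(437,110),FR=(606,262),FL=(243,362),RL=(106,188),hL=(196,223),hub=(526,126),knob=(631,82),cRL=(90,215)).items()}}
c=ray("top",obs["top"]["hub"],77)[0];print(c)
f=lambda v:np.r_[res(v,obs,.087)[0].ravel(),(v[7]-64.8)/2, v[8:10]/1.5]
r=least_squares(f,[c[0],c[1]+104,0,c[0]-18,c[1]+104,-.05,.4,64.8,0,0],loss='soft_l1')
print(r.x.round(3),r.cost)
R,N=res(r.x,obs,.087)
for n,q in zip(N,R):print(n,q.round(2))
s,p=r.x[:3],r.x[3:6]
c,k=np.cos(s[2]),np.sin(s[2]);d=p[:2]-s[:2];print("rel",c*d[0]+k*d[1],-k*d[0]+c*d[1],p[2]-s[2])
E
```

```text
[520.65198391  12.94166369  77.        ]
[ 5.17067e+02  1.16518e+02  8.20000e-02  4.96711e+02  1.11030e+02
 -4.00000e-02  4.19000e-01  6.40170e+01  3.28000e-01 -3.27000e-01] 3.067478518868211
('top', 'RR') [-0.18 -0.59]
('top', 'FR') [0.23 0.23]
('top', 'FL') [-0.3   0.53]
('top', 'hL') [0.34 0.1 ]
('top', 'hR') [-0.11 -0.24]
('top', 'cRR') [-0.17 -0.13]
('top', 'hub') [0.19 0.04]
('top', 'knob') [ 0.36 -0.07]
('scene', 'RR') [ 1.57 -0.57]
('scene', 'FR') [ 0.33 -0.08]
('scene', 'FL') [-0.72 -0.05]
('scene', 'RL') [-1.    0.05]
('scene', 'hL') [0.23 0.16]
('scene', 'hub') [0.19 0.08]
('scene', 'knob') [0.31 0.33]
('scene', 'cRL') [-1.03  0.18]
rel -20.735795780909513 -3.8122891890947184 -0.12118556960756485
```

The fit residuals are mostly under 1 px. The shaker is at about (517,116.5) with yaw 0.082. Relative to home, the platform sits 20.7 mm too far front and 3.8 mm right, turned -0.12 rad; the latch is at about 0.42. All of this is inside the stated ranges. I'll approach in front of the platform with the fingers open and lined up with the shaker's y axis.

Request:
move_arm([
  [230,350,0,-0.1,-1],
  [230,350,0,-0.1,-1],
  [230,350,0,-0.1,-1],
  [230,350,0,-0.1,-1],
  [230,350,0,-0.1,-1],
  [230,350,0,-0.1,-1],
  [211,703,0,-0.197,-1],
  [211,703,0,-0.197,-1],
  [211,703,0,-0.197,-1],
  [211,703,0,-0.197,-1],
  [211,703,0,-0.197,-1],
  [211,703,0,-0.197,-1],
])

```text
t: 2.2
ee_pos: [382.9, 89.5, 201.5]
orientation: [2.181, 0.089, -2.178]
ft_force: [1.1, -0.3, -0.8]
width: 87.6
```

Request:
move_arm([
  [0,13,0,0,-1],
  [0,13,-60,0,-1],
  [0,13,-120,0,-1],
  [0,13,-150,0,-1],
  [0,13,-150,0,-1],
])

```text
t: 2.82
ee_pos: [381.2, 102.2, 50.0]
orientation: [2.176, 0.088, -2.183]
ft_force: [-1.1, -0.7, 0.2]
width: 87.9
```

Run:
```python
from h import *
o=ctrl.get_obs();R=cv2.Rodrigues(o["orientation"])[0];print(o["t"],o["ee_pos"],o["ft_force"],"tool y ang",np.arctan2(R[1,1],R[0,1]), "want",-1.489);print(R.round(3))
a=avg("scene",3);crop(a,195,140,305,230,7,"pics/s2.png",1.2)
a=avg("top",3);crop(a,205,155,315,235,7,"pics/t2.png",1.3)
```

```text
2.825 [381.21831836 102.20475147  50.03120523] [-1.07197628 -0.67219026  0.24314364] tool y ang -1.4890301451373558 want -1.489
[[-0.003  0.082 -0.997]
 [-0.001 -0.997 -0.082]
 [-1.     0.001  0.003]]
```

View pics/s2.png

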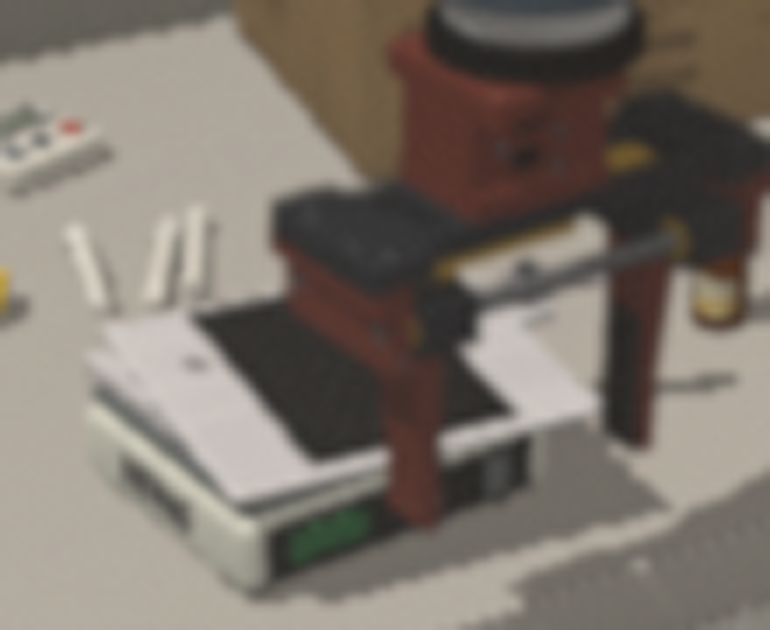

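View pics/t2.png

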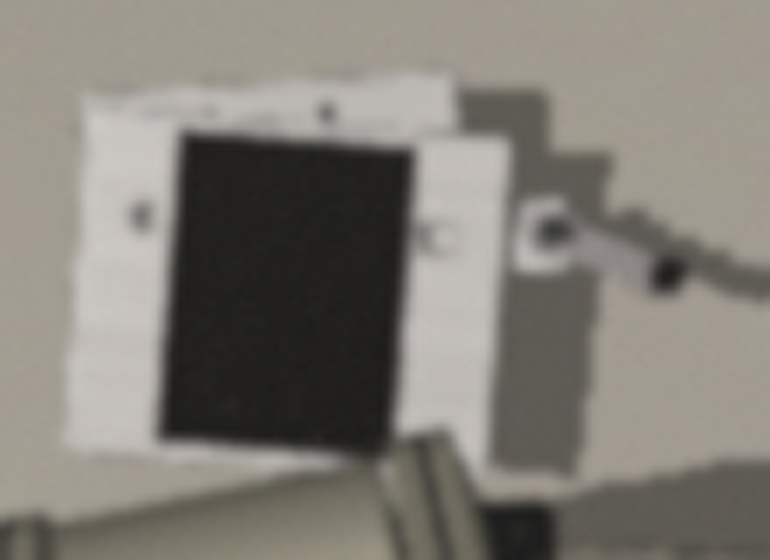

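The tool is aligned and the fingers are clear of the platform. I'll advance along the shaker's x axis in small steps.

Request:
move_arm([
  [10,0.8,0,0,-1],
  [20,1.6,0,0,-1],
  [27,2.2,0,0,-1],
  [30,2.5,0,0,-1],
  [33,2.7,0,0,-1],
  [36,3,0,0,-1],
  [39,3.2,0,0,-1],
  [42,3.4,0,0,-1],
])

```text
t: 4.12
ee_pos: [426.2, 106.2, 52.9]
orientation: [2.185, 0.09, -2.175]
ft_force: [-1.3, -0.6, -0.9]
width: 87.7
```

Run:
```python
from h import *
for i in range(3):
    a=get_image("scene").astype(np.float32) if i==0 else a+get_image("scene").astype(np.float32)
    o=ctrl.get_obs();print(o["t"],o["ee_pos"].round(1),o["ft_force"].round(2))
a=a/3
crop(a,195,140,305,230,7,"pics/s3.png",1.2)
a=avg("top",3);crop(a,205,155,315,235,7,"pics/t3.png",1.3)
```

```text
4.175 [426.7 106.3  52.9] [-0.41 -0.27  0.95]
4.225 [426.5 106.3  52.9] [-0.4  -1.35  0.05]
4.275 [426.2 106.2  52.9] [0.5  0.76 0.88]
```

View pics/s3.png

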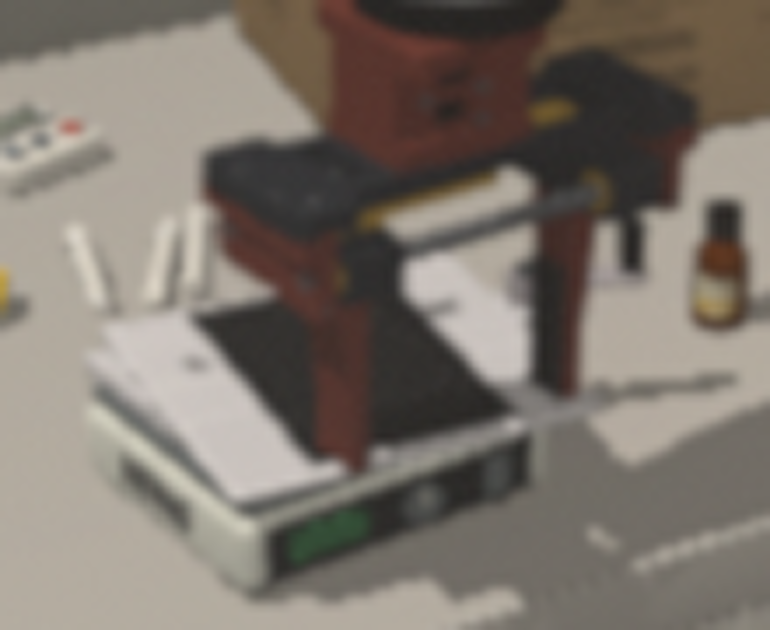

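View pics/t3.png

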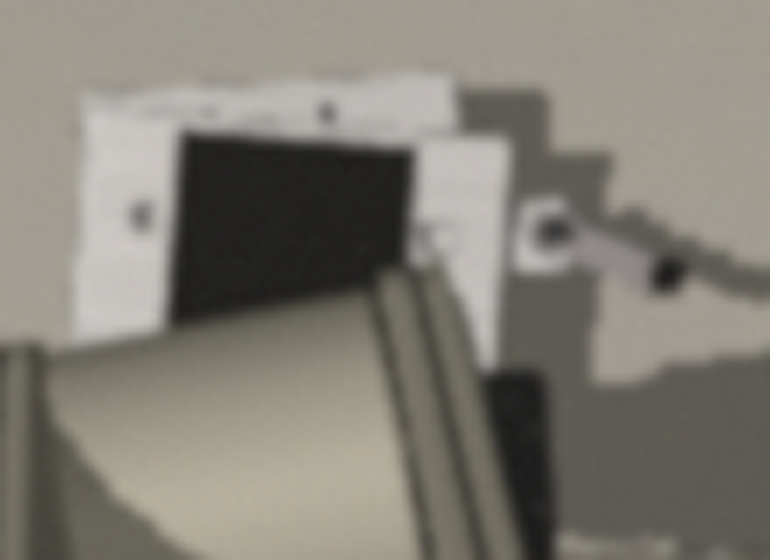

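The fingertips are resting over or just above the platform's front edge and casting shadows on it, and the plate hasn't moved. The open fingers seem to end higher than the TCP, so I'll measure the tip height from the pictures.

Run:
```python
from fit import *
b=np.array([.33,-.33])
for nm,t,L,Rr in (("s2",(381.2,102.2),(410,525),(628,445)),("s3",(426.4,106.2),(345,470),(560,395))):
  for side,obs in ((1,L),(-1,Rr)):
    ob=uv(obs,195,140)
    for z in (40,50,60,70,80):
        W=[t[0]-.0819*side*50.5,t[1]+.9966*side*50.5,z]
        print(nm,side,z,(proj("scene",W)[0]+b-ob).round(1))
```

```text
s2 1 40 [ 0.6 10.5]
s2 1 50 [0.6 7.2]
s2 1 60 [0.6 3.9]
s2 1 70 [0.6 0.5]
s2 1 80 [ 0.6 -2.9]
s2 -1 40 [ 0.3 10. ]
s2 -1 50 [0.5 6.7]
s2 -1 60 [0.6 3.5]
s2 -1 70 [0.8 0.2]
s2 -1 80 [ 0.9 -3.1]
s3 1 40 [-0.3 10.6]
s3 1 50 [-0.3  7.3]
s3 1 60 [-0.3  4. ]
s3 1 70 [-0.4  0.7]
s3 1 80 [-0.4 -2.6]
s3 -1 40 [-0.6 10. ]
s3 -1 50 [-0.4  6.8]
s3 -1 60 [-0.3  3.7]
s3 -1 70 [-0.2  0.5]
s3 -1 80 [-0.1 -2.8]
```

Open tips sit about 19 mm above the TCP, so the fingers passed over the plate without touching it. I'll back out, go down 20 mm and push again.

Request:
move_arm([
  [-25,-2,0,0,-1],
  [-45,-3.6,0,0,-1],
  [-45,-3.6,-10,0,-1],
  [-45,-3.6,-21,0,-1],
  [-45,-3.6,-21,0,-1],
  [-30,-2.4,-21,0,-1],
  [-20,-1.6,-21,0,-1],
  [-15,-1.2,-21,0,-1],
  [-12,-1,-21,0,-1],
  [-9,-0.7,-21,0,-1],
])

```text
t: 5.68
ee_pos: [415.8, 105.2, 31.7]
orientation: [2.182, 0.089, -2.178]
ft_force: [-3.1, -0.8, 2.0]
width: 87.7
```

Request:
move_arm([
  [3,0.2,0,0,-1],
  [6,0.5,0,0,-1],
  [9,0.7,0,0,-1],
  [11,0.9,0,0,-1],
  [13,1.1,0,0,-1],
  [13,1.1,0,0,-1],
])

```text
t: 6.42
ee_pos: [429.2, 106.4, 31.7]
orientation: [2.183, 0.089, -2.177]
ft_force: [-2.0, -0.5, 1.2]
width: 88.2
```

Run:
```python
from h import *
a=avg("scene",3);np.save("scene4.npy",a);crop(a,195,140,305,230,7,"pics/s4.png",1.2)
o=ctrl.get_obs();print(o["t"],o["ee_pos"].round(1),o["ft_force"].round(2))
a=avg("top",3);crop(a,205,155,315,235,7,"pics/t4.png",1.3)
```

```text
6.575 [429.1 106.4  31.7] [-1.17 -0.48  1.17]
```

View pics/s4.png

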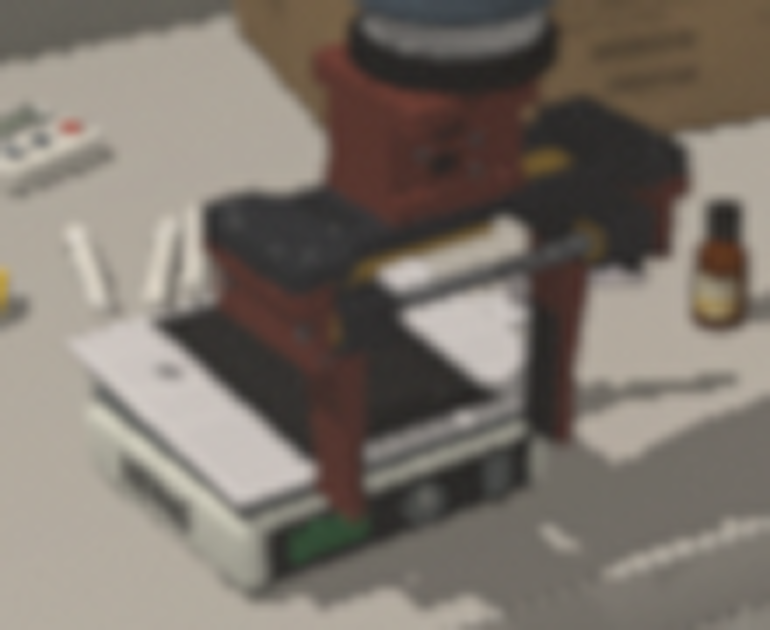

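View pics/t4.png

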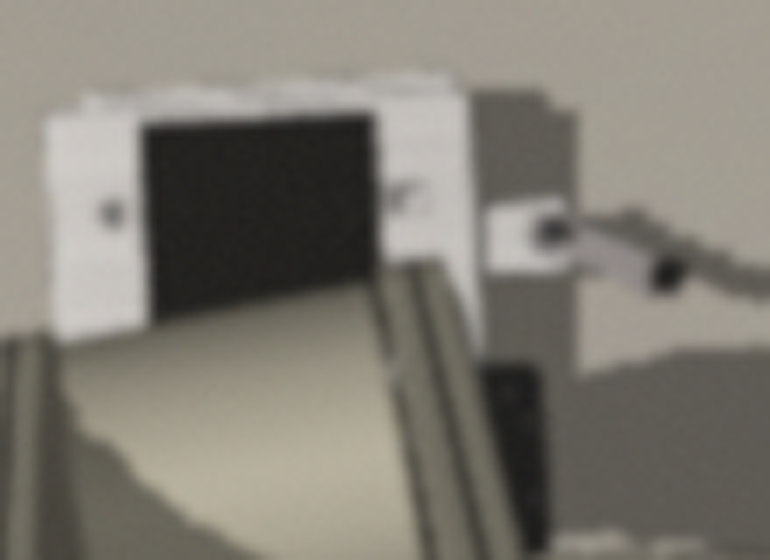

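The platform is now square to the shaker but has moved left (top view: hole_left at (112,213), hole_right at (408,197) zoomed). I'll refit the platform.

```bash
cat > pf.py <<'E'
from fit import *
S=np.array([517.067,116.518,.082]);B=np.array([.33,-.33])
def pfit(obs,tilt,z0=None,lat=.419):
    if z0 is None: z0=62+0*tilt
    def f(p):
        return np.r_[tuple(((proj(n,plat(PT[k],p,tilt,z0))[0]+(B if n=="scene" else 0))-o) for n in obs for k,o in obs[n].items())]
    r=least_squares(f,[S[0],S[1],S[2]],loss='soft_l1')
    d=r.x[:2]-S[:2];c,k=np.cos(S[2]),np.sin(S[2])
    print("plat",r.x.round(3),"rel",(c*d[0]+k*d[1]).round(2),(-k*d[0]+c*d[1]).round(2),(r.x[2]-S[2]).round(4))
    print([(n,k) for n in obs for k in obs[n]],f(r.x).reshape(-1,2).round(2).tolist())
    return r.x
E
python3 - <<'E'
from pf import *
top={k:uv(z,205,155) for k,z in dict(RR=(468,94),RL=(46,119),hL=(112,214),hR=(408,197)).items()}
sc={k:uv(z,195,140) for k,z in dict(RL=(72,345),FL=(248,503),hL=(168,372)).items()}
pfit({"top":top},.087,64.5);pfit({"scene":sc},.087,64.5);pfit({"top":top,"scene":sc},.087,64.5)
E
```

```text
plat [5.02763e+02 1.19270e+02 8.00000e-02] rel -14.03 3.91 -0.002
[('top', 'RR'), ('top', 'RL'), ('top', 'hL'), ('top', 'hR')] [[0.08, -0.47], [-0.48, -0.61], [0.41, 0.49], [-0.02, 0.58]]
plat [5.0302e+02 1.1897e+02 1.0200e-01] rel -13.8 3.59 0.02
[('scene', 'RL'), ('scene', 'FL'), ('scene', 'hL')] [[-0.82, -0.35], [-0.02, 0.31], [0.85, -0.06]]
plat [5.02614e+02 1.18772e+02 8.90000e-02] rel -14.22 3.43 0.007
[('top', 'RR'), ('top', 'RL'), ('top', 'hL'), ('top', 'hR'), ('scene', 'RL'), ('scene', 'FL'), ('scene', 'hL')] [[0.03, -0.66], [-0.5, -0.27], [0.52, 0.74], [0.07, 0.46], [-0.62, -0.54], [-0.38, 0.29], [0.94, -0.16]]
```

Run:
```python
from h import *
o=ctrl.get_obs();print(o["qpos"].round(3),o["ee_pos"])
print(ray("top",[(174,184),(168,214),(331,179)],14))
```

```text
[ 0.216  0.463  2.124 -0.     0.551  1.706] [429.07118336 106.359856    31.72131058]
[[ 530.22489942  314.46571356   14.        ]
 [ 446.0413266   327.48086262   14.        ]
 [ 554.74010279 -123.39744967   14.        ]]
```

Request:
move_arm([
  [-20,-1.6,0,0,-1],
  [-35,-3,10,0,-1],
  [-35,-3,70,0.18,-1],
  [-20,30,110,0.36,-1],
  [0,60,110,0.54,-1],
  [20,90,110,0.72,-1],
  [50,120,110,0.9,-1],
  [64,134,110,1.08,-1],
  [64,134,110,1.26,-1],
  [64,134,110,1.44,-1],
  [64,134,110,1.571,-1],
  [64,134,110,1.571,-1],
])

```text
t: 8.22
ee_pos: [493.1, 240.5, 142.4]
orientation: [1.152, 1.248, -1.148]
ft_force: [0.6, 0.4, -0.2]
width: 87.9
```

Run:
```python
from pf import *
o=ctrl.get_obs();R=cv2.Rodrigues(o["orientation"])[0];print(o["t"],o["ee_pos"],o["ft_force"],"tool y ang",np.arctan2(R[1,1],R[0,1]),"want .082")
a=avg("top",4);crop(a,205,155,315,235,7,"pics/t5.png",1.3)
a=avg("scene",4);crop(a,195,140,305,230,7,"pics/s5.png",1.2)
```

```text
8.225 [493.11754717 240.50425059 142.42952255] [ 0.60117932  0.35027045 -0.22649398] tool y ang 0.08062732107246279 want .082
```

View pics/t5.png

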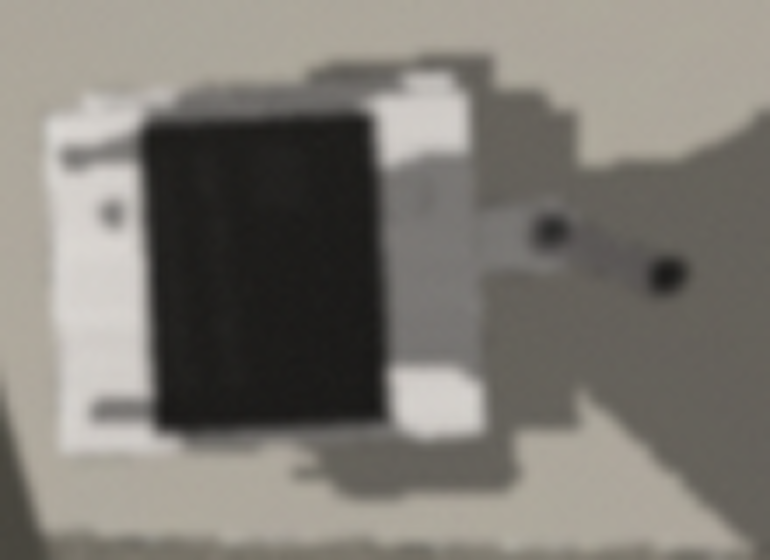

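View pics/s5.png

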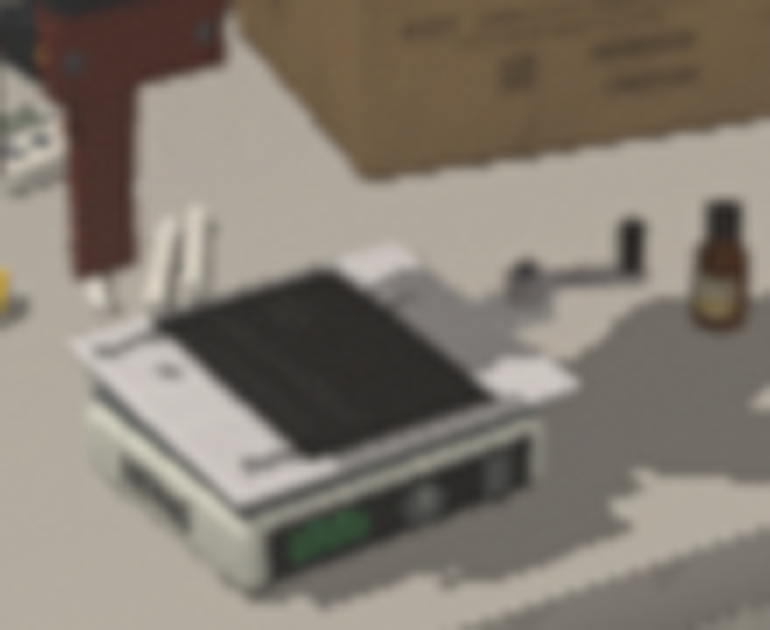

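Run:
```python
from pf import *
top={k:uv(z,205,155) for k,z in dict(RR=(468,93),RL=(46,117),FR=(486,433),FL=(61,453),hL=(112,214)).items()}
sc={k:uv(z,195,140) for k,z in dict(RL=(71,345),FL=(247,503),FR=(579,382),hL=(169,372)).items()}
pfit({"top":top},.087,64.5);pfit({"scene":sc},.087,64.5);pfit({"top":top,"scene":sc},.087,64.5)
```

```text
plat [5.03564e+02 1.19526e+02 7.50000e-02] rel -13.21 4.1 -0.0069
[('top', 'RR'), ('top', 'RL'), ('top', 'FR'), ('top', 'FL'), ('top', 'hL')] [[0.11, -0.49], [-0.46, -0.78], [0.06, 0.46], [-0.1, 0.65], [0.36, 0.08]]
plat [5.03370e+02 1.19734e+02 1.04000e-01] rel -13.39 4.33 0.0218
[('scene', 'RL'), ('scene', 'FL'), ('scene', 'FR'), ('scene', 'hL')] [[-0.99, -0.31], [-0.13, 0.33], [0.53, -0.23], [0.4, -0.03]]
plat [5.03382e+02 1.19390e+02 8.20000e-02] rel -13.4 3.98 -0.0002
[('top', 'RR'), ('top', 'RL'), ('top', 'FR'), ('top', 'FL'), ('top', 'hL'), ('scene', 'RL'), ('scene', 'FL'), ('scene', 'FR'), ('scene', 'hL')] [[-0.01, -0.61], [-0.56, -0.5], [0.26, 0.32], [0.12, 0.91], [0.36, 0.29], [-0.75, -0.72], [-0.86, 0.17], [0.63, 0.14], [0.45, -0.29]]
```

Request:
move_arm([
  [0,0,-40,0,-1],
  [0,0,-80,0,-1],
  [0,0,-111,0,-1],
  [0,0,-111,0,-1],
  [1,-12,-111,0,-1],
  [2,-22,-111,0,-1],
  [2.2,-27,-111,0,-1],
  [2.4,-29,-111,0,-1],
  [2.4,-29,-111,0,-1],
])

```text
t: 9.75
ee_pos: [495.7, 211.3, 31.1]
orientation: [1.152, 1.248, -1.148]
ft_force: [0.0, -0.8, -0.1]
width: 87.8
```

Request:
move_arm([
  [0.1,-1,0,0,-1],
  [0.1,-1,0,0,-1],
])

```text
t: 10.0
ee_pos: [495.8, 210.4, 31.1]
orientation: [1.152, 1.249, -1.148]
ft_force: [-0.1, -0.1, 0.6]
width: 87.8
```

Request:
move_arm([
  [0.1,-1,0,0,-1],
  [0.1,-1,0,0,-1],
])

```text
t: 10.25
ee_pos: [495.8, 209.5, 31.0]
orientation: [1.152, 1.249, -1.148]
ft_force: [-0.0, -1.0, 0.0]
width: 88.1
```

Request:
move_arm([
  [0.1,-1,0,0,-1],
  [0.1,-1,0,0,-1],
])

```text
t: 10.5
ee_pos: [495.9, 208.5, 31.0]
orientation: [1.152, 1.249, -1.148]
ft_force: [-0.6, 1.2, 0.2]
width: 87.8
```

Request:
move_arm([
  [0.1,-1,0,0,-1],
  [0.1,-1.5,0,0,-1],
])

```text
t: 10.75
ee_pos: [496.0, 207.0, 31.0]
orientation: [1.152, 1.249, -1.148]
ft_force: [0.1, 1.4, -0.5]
width: 87.7
```

Request:
move_arm([
  [0.1,-1,0,0,-1],
  [0.2,-2,0,0,-1],
  [0.2,-2.5,0,0,-1],
  [0.2,-2.5,0,0,-1],
])

```text
t: 11.25
ee_pos: [496.3, 204.4, 31.0]
orientation: [1.152, 1.249, -1.148]
ft_force: [0.0, 0.6, -0.3]
width: 87.9
```

Run:
```python
from pf import *
o=ctrl.get_obs();print(o["t"],o["ee_pos"],o["ft_force"])
a=avg("top",4);crop(a,205,155,315,235,7,"pics/t6.png",1.3)
a=avg("scene",4);crop(a,195,140,305,230,7,"pics/s6.png",1.2)
```

```text
11.25 [496.28823179 204.36778955  31.02494183] [ 0.01183204  0.62147365 -0.27557386]
```

View pics/t6.png

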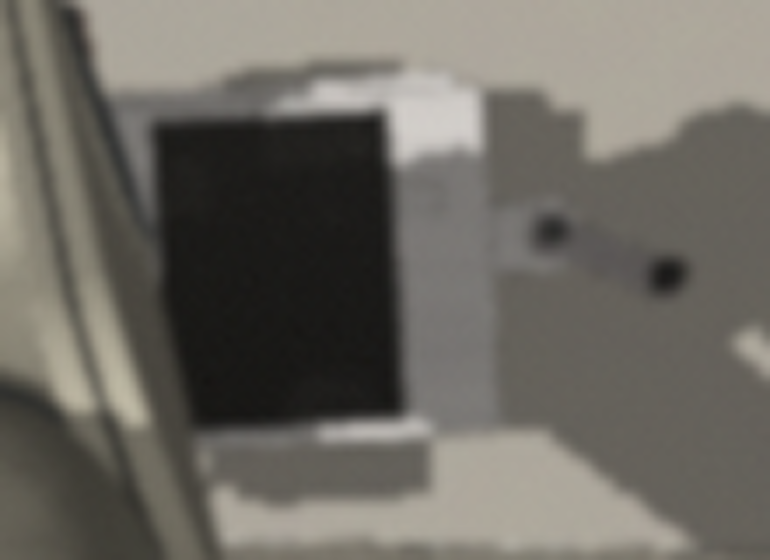

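View pics/s6.png

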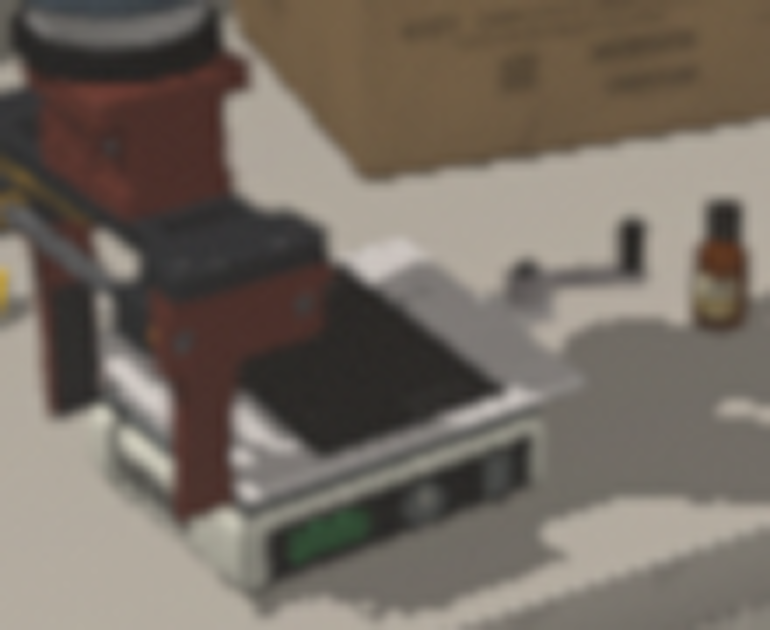

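Request:
move_arm([
  [-2,20,0,0,-1],
  [-3,36,20,0,-1],
  [-3,36,70,-0.18,-1],
  [-3,36,110,-0.36,-1],
  [-30,10,110,-0.54,-1],
  [-60,-20,110,-0.72,-1],
  [-90,-50,110,-0.9,-1],
  [-110,-80,110,-1.08,-1],
  [-112,-98,110,-1.26,-1],
  [-112,-98,110,-1.44,-1],
  [-112,-98,110,-1.571,-1],
  [-112,-98,110,-1.571,-1],
])

```text
t: 13.15
ee_pos: [384.4, 107.1, 141.2]
orientation: [2.183, 0.09, -2.176]
ft_force: [-0.2, 0.2, 0.4]
width: 87.9
```

Run:
```python
from pf import *
o=ctrl.get_obs();R=cv2.Rodrigues(o["orientation"])[0];print(o["t"],o["ee_pos"],o["ft_force"],np.arctan2(R[1,1],R[0,1]))
a=avg("top",4);crop(a,205,155,315,235,7,"pics/t7.png",1.3)
a=avg("scene",4);crop(a,195,140,305,230,7,"pics/s7.png",1.2)
```

```text
13.15 [384.36496985 107.13593751 141.15187785] [-0.20720232  0.20336835  0.38790939] -1.4884882793505922
```

View pics/t7.png

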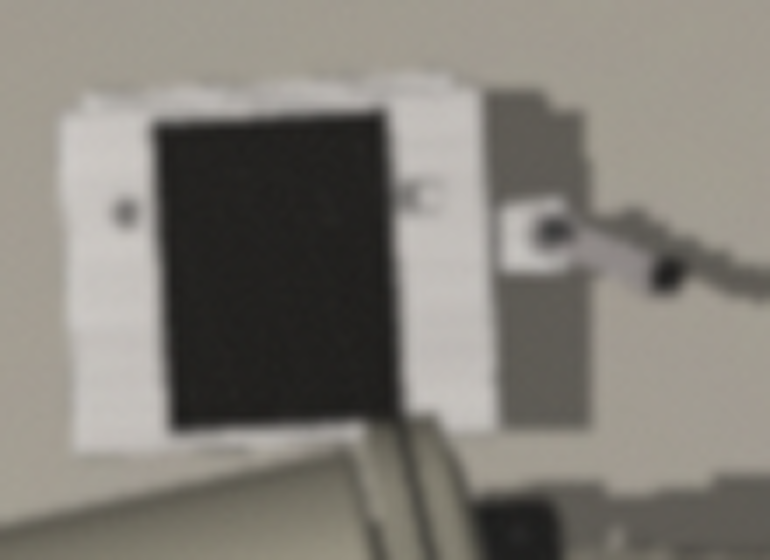

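View pics/s7.png

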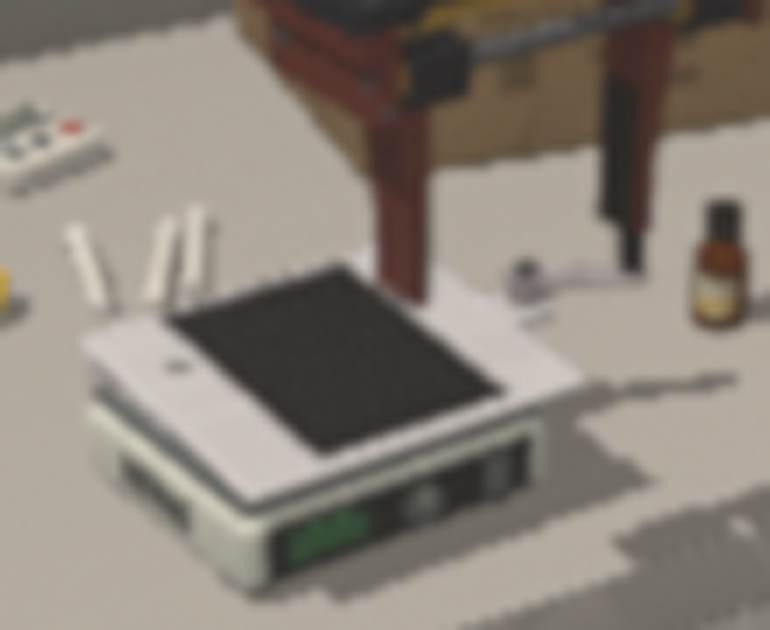

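Run:
```python
from pf import *
top={k:uv(z,205,155) for k,z in dict(RR=(484,92),RL=(60,117),FR=(498,431),FL=(73,453),hL=(125,213),hR=(422,196)).items()}
sc={k:uv(z,195,140) for k,z in dict(RL=(83,343),FL=(250,500),FR=(585,381),hL=(178,366)).items()}
pfit({"top":top},.087,64.5);pfit({"scene":sc},.087,64.5);pfit({"top":top,"scene":sc},.087,64.5)
```

```text
plat [5.04242e+02 1.14454e+02 7.40000e-02] rel -12.95 -1.01 -0.0081
[('top', 'RR'), ('top', 'RL'), ('top', 'FR'), ('top', 'FL'), ('top', 'hL'), ('top', 'hR')] [[-0.2, -0.52], [-0.49, -1.04], [0.25, 0.58], [0.08, 0.4], [0.45, -0.02], [-0.11, 0.33]]
plat [5.03690e+02 1.15928e+02 8.50000e-02] rel -13.38 0.51 0.0027
[('scene', 'RL'), ('scene', 'FL'), ('scene', 'FR'), ('scene', 'hL')] [[-1.39, -0.72], [-0.04, 0.21], [0.76, -0.12], [0.26, 0.24]]
plat [5.04180e+02 1.14706e+02 7.50000e-02] rel -12.99 -0.75 -0.0069
[('top', 'RR'), ('top', 'RL'), ('top', 'FR'), ('top', 'FL'), ('top', 'hL'), ('top', 'hR'), ('scene', 'RL'), ('scene', 'FL'), ('scene', 'FR'), ('scene', 'hL')] [[-0.33, -0.53], [-0.62, -0.98], [0.19, 0.56], [0.02, 0.46], [0.35, 0.03], [-0.22, 0.33], [-1.0, -1.07], [-0.07, -0.06], [1.02, -0.13], [0.55, -0.04]]
```

Request:
move_arm([
  [0,-1.5,-50,0,-1],
  [0,-1.5,-100,0,-1],
  [0,-1.5,-110,0,-1],
  [0,-1.5,-110,0,-1],
  [15,-0.2,-110,0,-1],
  [28,0.8,-110,0,-1],
  [36,1.5,-110,0,-1],
  [41,1.9,-110,0,-1],
  [43,2,-110,0,-1],
  [43,2,-110,0,-1],
])

```text
t: 14.8
ee_pos: [426.9, 108.4, 30.9]
orientation: [2.183, 0.089, -2.177]
ft_force: [0.3, 0.5, -0.5]
width: 87.8
```

Request:
move_arm([
  [2,0.2,0,0,-1],
  [4,0.3,0,0,-1],
  [6,0.5,0,0,-1],
  [6,0.5,0,0,-1],
])

```text
t: 15.3
ee_pos: [432.5, 108.8, 30.8]
orientation: [2.182, 0.089, -2.178]
ft_force: [-3.3, -0.4, 1.4]
width: 87.6
```

Request:
move_arm([
  [1,0.1,0,0,-1],
  [2,0.2,0,0,-1],
  [2,0.2,0,0,-1],
])

```text
t: 15.68
ee_pos: [434.6, 109.0, 30.8]
orientation: [2.182, 0.088, -2.178]
ft_force: [-4.6, -0.2, 2.5]
width: 88.0
```

Request:
move_arm([
  [1,0.1,0,0,-1],
  [2,0.2,0,0,-1],
  [3,0.2,0,0,-1],
  [3,0.2,0,0,-1],
])

```text
t: 16.18
ee_pos: [438.7, 109.4, 30.9]
orientation: [2.184, 0.089, -2.176]
ft_force: [0.4, 0.4, 0.7]
width: 87.6
```

Request:
move_arm([
  [1,0.1,0,0,-1],
  [1,0.1,0,0,-1],
])

```text
t: 16.42
ee_pos: [440.6, 109.7, 31.0]
orientation: [2.186, 0.089, -2.174]
ft_force: [-0.4, -0.3, 0.0]
width: 87.8
```

Request:
move_arm([
  [1,0.1,0,0,-1],
  [1,0.1,0,0,-1],
])

```text
t: 16.68
ee_pos: [441.7, 109.8, 31.0]
orientation: [2.186, 0.089, -2.174]
ft_force: [-1.9, 0.5, -0.2]
width: 87.6
```

Run:
```python
from pf import *
o=ctrl.get_obs();print(o["t"],o["ee_pos"],o["ft_force"])
a=avg("scene",4);crop(a,195,140,305,230,7,"pics/s8.png",1.2)
```

```text
16.675 [441.68822029 109.78784018  31.00657643] [-1.86129957  0.45441646 -0.18142441]
```

View pics/s8.png

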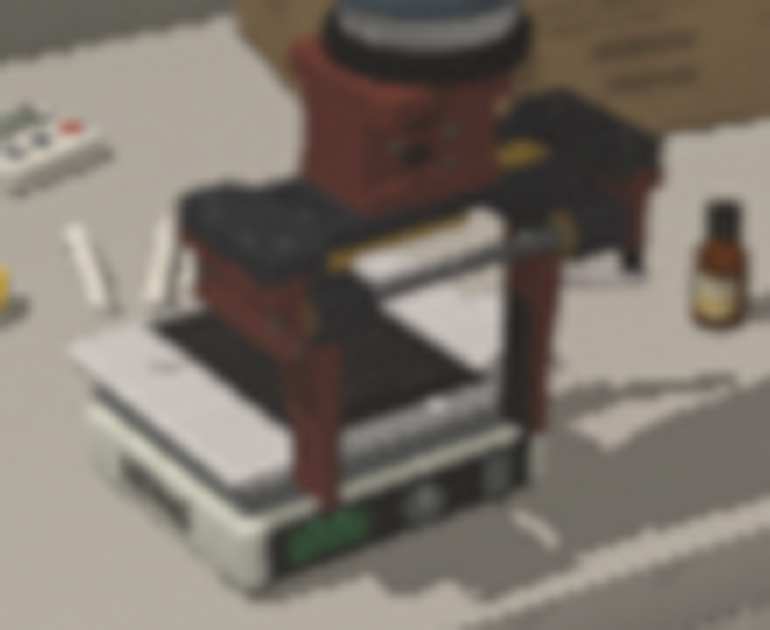

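Force dropped to zero at a platform offset of about -4.6 mm and contact came back near home, which suggests the holes dropped over the pins. I'll back off and look.

Request:
move_arm([
  [-15,-1.2,0,0,-1],
  [-45,-3.6,0,0,-1],
  [-60,-5,50,0,-1],
  [-60,-5,110,0,-1],
  [-60,-5,110,0,-1],
])

```text
t: 17.5
ee_pos: [383.7, 105.4, 144.6]
orientation: [2.196, 0.091, -2.165]
ft_force: [1.8, -0.5, -0.2]
width: 87.7
```

Run:
```python
from pf import *
o=ctrl.get_obs();print(o["t"],o["ee_pos"],o["ft_force"])
a=avg("scene",6);np.save("scene9.npy",a);crop(a,195,160,305,230,7,"pics/s9.png",1.2)
a=avg("top",6);np.save("top9.npy",a);crop(a,205,155,315,235,7,"pics/t9.png",1.3)
```

```text
17.5 [383.7082836  105.41388136 144.59596248] [ 1.75759455 -0.4870954  -0.15114709]
```

View pics/s9.png

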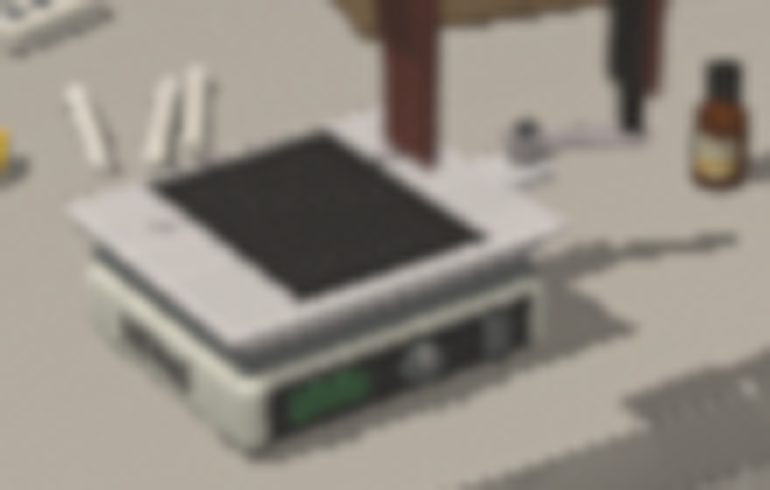

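View pics/t9.png

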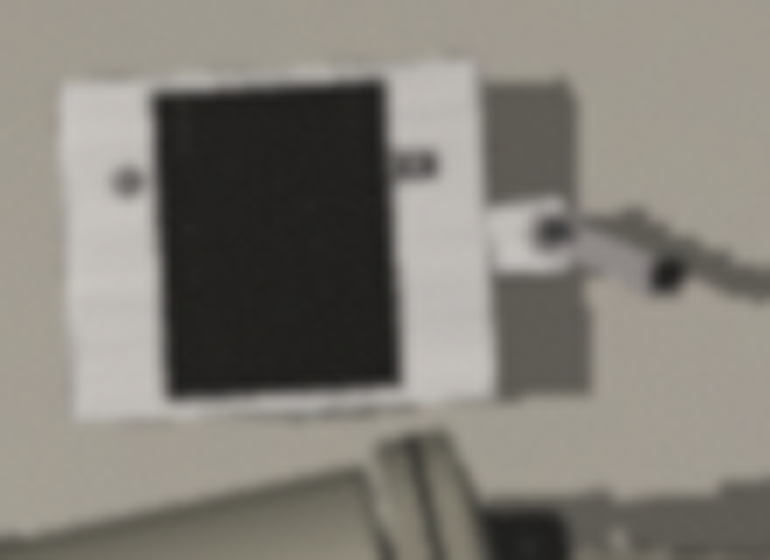

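Run:
```python
from pf import *
top={k:uv(z,205,155) for k,z in dict(RR=(475,63),RL=(60,84),FR=(494,396),FL=(76,418),hL=(126,181),hR=(415,164)).items()}
sc={k:uv(z,195,160) for k,z in dict(RL=(68,211),FL=(234,345),FR=(562,219),hL=(163,226)).items()}
for t,z in((0,60),(.04,62)):
  pfit({"top":top},t,z);pfit({"scene":sc},t,z);pfit({"top":top,"scene":sc},t,z)
P=[PT[k] for k in("RL","RR","FR","FL","RL")]
W=plat(P,S,0,60)
a=np.load("scene9.npy");crop(a,195,160,305,230,7,"pics/s9o.png",1.2,[(proj("scene",W)+B,(0,0,255))])
a=np.load("top9.npy");crop(a,205,155,315,235,7,"pics/t9o.png",1.3,[(proj("top",W),(0,0,255))])
```

```text
plat [5.16851e+02 1.16048e+02 8.00000e-02] rel -0.25 -0.45 -0.0023
[('top', 'RR'), ('top', 'RL'), ('top', 'FR'), ('top', 'FL'), ('top', 'hL'), ('top', 'hR')] [[0.28, -0.91], [-0.56, -0.54], [0.47, 0.48], [-0.69, 0.67], [0.07, 0.0], [0.3, 0.12]]
plat [5.17866e+02 1.16475e+02 1.03000e-01] rel 0.79 -0.11 0.0207
[('scene', 'RL'), ('scene', 'FL'), ('scene', 'FR'), ('scene', 'hL')] [[-1.57, -0.49], [0.14, -0.38], [1.03, 0.24], [-0.03, 0.38]]
plat [5.16903e+02 1.15993e+02 8.40000e-02] rel -0.21 -0.51 0.0021
[('top', 'RR'), ('top', 'RL'), ('top', 'FR'), ('top', 'FL'), ('top', 'hL'), ('top', 'hR'), ('scene', 'RL'), ('scene', 'FL'), ('scene', 'FR'), ('scene', 'hL')] [[0.18, -1.05], [-0.64, -0.42], [0.59, 0.32], [-0.55, 0.78], [0.06, 0.08], [0.27, 0.01], [-1.16, -0.71], [-0.22, -0.36], [1.36, 0.67], [0.23, 0.29]]
plat [5.16708e+02 1.15952e+02 8.00000e-02] rel -0.4 -0.53 -0.0024
[('top', 'RR'), ('top', 'RL'), ('top', 'FR'), ('top', 'FL'), ('top', 'hL'), ('top', 'hR')] [[0.38, -1.05], [-0.75, -0.67], [0.49, 0.6], [-0.63, 0.78], [-0.01, -0.0], [0.35, 0.11]]
plat [5.16895e+02 1.17800e+02 1.19000e-01] rel -0.07 1.29 0.0368
[('scene', 'RL'), ('scene', 'FL'), ('scene', 'FR'), ('scene', 'hL')] [[-1.99, -1.36], [0.51, 0.23], [0.84, 0.42], [-0.25, -0.11]]
plat [5.16645e+02 1.16055e+02 8.60000e-02] rel -0.46 -0.43 0.0041
[('top', 'RR'), ('top', 'RL'), ('top', 'FR'), ('top', 'FL'), ('top', 'hL'), ('top', 'hR'), ('scene', 'RL'), ('scene', 'FL'), ('scene', 'FR'), ('scene', 'hL')] [[0.17, -1.21], [-0.94, -0.44], [0.6, 0.42], [-0.5, 0.99], [-0.1, 0.16], [0.24, 0.01], [-1.2, -2.03], [-0.09, -0.08], [1.42, 0.88], [0.26, -0.56]]
```

View pics/s9o.png

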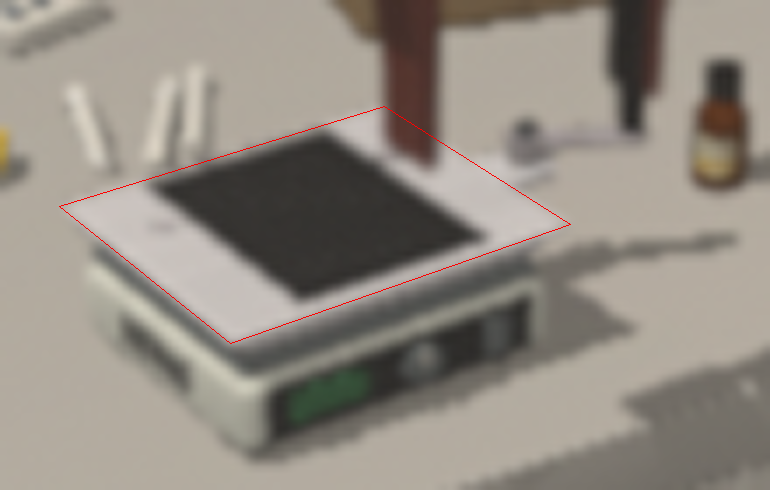

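View pics/t9o.png

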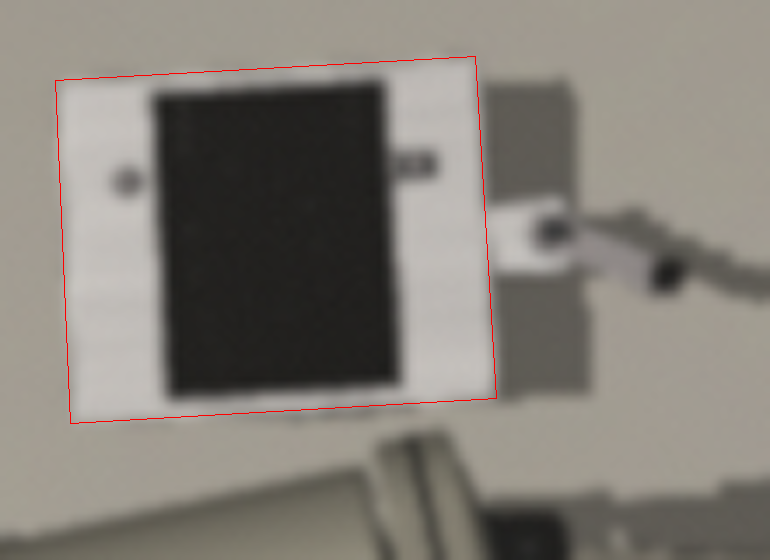

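The platform is home. Both pins fill their holes in the top view, and the outline matches the home pose to within 0.5 mm and 0.002 rad. As a check I'll shut the fingers and press lightly at the rear middle to confirm it's fully down and read its height. First I'll plan the knob path.

```bash
cat > knob.py <<'E'
import numpy as np
S=np.array([517.067,116.518,.082]);piv=np.array([-5,-104.])
def K(a): return piv+45*np.array([-np.sin(a),-np.cos(a)])
def T(a): return np.array([-np.cos(a),np.sin(a)])
def world(r):
    c,k=np.cos(S[2]),np.sin(S[2]);return np.array([S[0]+c*r[0]-k*r[1],S[1]+k*r[0]+c*r[1]])
def gap(p,a,h=(10,13.5)):
    d=K(a)-p;q=np.clip(d,[-h[0],-h[1]],h);return np.hypot(*(d-q))-6.5,(d-q)/max(1e-9,np.hypot(*(d-q)))
if __name__=="__main__":
    a=.42
    for b in list(np.arange(-.05,2.8,.15)):
        p=piv+48*np.array([-np.sin(b),-np.cos(b)])
        while gap(p,a)[0]<0:a+=.002
        g,n=gap(p,a)
        print(round(b,2),"knob",round(a,3),"gap",round(g,2),"n.t",round(n@T(a),2),"rel",p.round(1),"world",world(p).round(1))
E
python3 knob.py; python3 -c "
from knob import *
print(world([25,0]),world([0,-160]),world([-40,-160]))"
```

```text
-0.05 knob 0.42 gap 4.25 n.t 0.91 rel [  -2.6 -151.9] world [526.9 -35.1]
0.1 knob 0.494 gap 0.04 n.t 0.88 rel [  -9.8 -151.8] world [519.7 -35.5]
0.25 knob 0.684 gap 0.06 n.t 0.78 rel [ -16.9 -150.5] world [512.6 -34.9]
0.4 knob 0.886 gap 0.06 n.t 0.86 rel [ -23.7 -148.2] world [505.6 -33.1]
0.55 knob 1.054 gap 0.07 n.t 0.99 rel [ -30.1 -144.9] world [498.9 -30.4]
0.7 knob 1.19 gap 0.04 n.t 0.97 rel [ -35.9 -140.7] world [492.8 -26.7]
0.85 knob 1.31 gap 0.08 n.t 0.97 rel [ -41.1 -135.7] world [487.3 -22.1]
1.0 knob 1.44 gap 0.07 n.t 0.99 rel [ -45.4 -129.9] world [482.5 -16.7]
1.15 knob 1.58 gap 0.02 n.t 1.0 rel [ -48.8 -123.6] world [478.5 -10.7]
1.3 knob 1.732 gap 0.06 n.t 0.99 rel [ -51.3 -116.8] world [475.6  -4.1]
1.45 knob 1.894 gap 0.08 n.t 0.95 rel [ -52.7 -109.8] world [473.6   2.8]
1.6 knob 2.068 gap 0.06 n.t 0.88 rel [ -53.  -102.6] world [472.7   9.9]
1.75 knob 2.248 gap 0.01 n.t 0.94 rel [-52.2 -95.4] world [472.8  17.1]
1.9 knob 2.4 gap 0.03 n.t 1.0 rel [-50.4 -88.5] world [474.1  24.2]
2.05 knob 2.522 gap 0.04 n.t 0.89 rel [-47.6 -81.9] world [476.3  31. ]
2.2 knob 2.624 gap 0.04 n.t 0.87 rel [-43.8 -75.8] world [479.6  37.4]
2.35 knob 2.74 gap 0.06 n.t 0.92 rel [-39.2 -70.3] world [483.8  43.3]
2.5 knob 2.868 gap 0.07 n.t 0.96 rel [-33.7 -65.5] world [488.8  48.4]
2.65 knob 3.006 gap 0.07 n.t 0.99 rel [-27.7 -61.7] world [494.6  52.8]
[541.98299709 118.56570341] [530.1723018  -42.94438135] [490.30670646 -46.2207068 ]
```

Request:
move_arm([
  [40,3,0,0,1],
  [100,8,0,0,1],
  [150,13,0,0,1],
  [158,13,0,0,1],
  [158,13,0,0,1],
  [158,13,-30,0,1],
  [158,13,-55,0,1],
  [158,13,-68,0,1],
  [158,13,-72,0,1],
  [158,13,-72,0,1],
])

```text
t: 19.35
ee_pos: [539.4, 117.8, 69.0]
orientation: [2.185, 0.089, -2.175]
ft_force: [-0.6, -0.0, 0.2]
width: 0.3
```

Request:
move_arm([
  [0,0,-2,0,1],
  [0,0,-2,0,1],
])

```text
t: 19.6
ee_pos: [539.7, 117.8, 67.5]
orientation: [2.186, 0.089, -2.174]
ft_force: [-0.5, -0.2, 1.0]
width: 0.6
```

Request:
move_arm([
  [0,0,-2,0,1],
  [0,0,-2,0,1],
])

```text
t: 19.85
ee_pos: [539.7, 117.8, 65.5]
orientation: [2.186, 0.089, -2.174]
ft_force: [-0.3, 0.3, -0.6]
width: 0.6
```

Request:
move_arm([
  [0,0,-1,0,1],
  [0,0,-1,0,1],
])

```text
t: 20.1
ee_pos: [539.6, 117.8, 64.4]
orientation: [2.186, 0.089, -2.174]
ft_force: [-1.1, -0.3, 0.1]
width: 0.4
```

Request:
move_arm([
  [0,0,-0.7,0,1],
  [0,0,-0.7,0,1],
])

```text
t: 20.35
ee_pos: [539.6, 117.8, 63.6]
orientation: [2.186, 0.089, -2.174]
ft_force: [0.9, 0.3, -0.5]
width: 0.5
```

The fingertip went down to a reading of 63.6 mm with no contact, so the plate is not standing proud. That agrees with it being fully home. Next I'll move to the rear side of the latch knob.

Request:
move_arm([
  [0,0,50,0,1],
  [0,0,80,0,1],
  [-4,-60,80,0,1],
  [-7,-115,80,0,1],
  [-7,-153,80,0,1],
  [-7,-153.5,80,0,1],
  [-7,-153.5,80,0,1],
  [-7,-153.5,40,0,1],
  [-7,-153.5,14,0,1],
  [-7,-153.5,13,0,1],
  [-7,-153.5,13,0,1],
])

```text
t: 21.72
ee_pos: [533.1, -34.9, 77.2]
orientation: [2.186, 0.09, -2.173]
ft_force: [0.2, 0.4, -0.8]
width: 0.4
```

Run:
```python
from pf import *
o=ctrl.get_obs();print(o["t"],o["ee_pos"],o["ft_force"])
a=avg("scene",4);crop(a,195,150,305,230,7,"pics/s10.png",1.2)
a=avg("top",4);crop(a,205,155,315,235,7,"pics/t10.png",1.3)
```

```text
21.725 [533.14052863 -34.91654576  77.21109682] [ 0.22155307  0.37112543 -0.76591065]
```

View pics/s10.png

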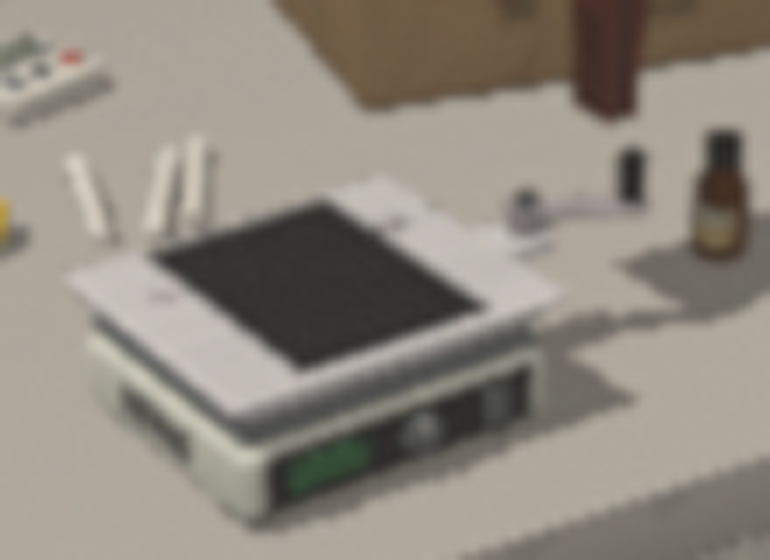

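View pics/t10.png

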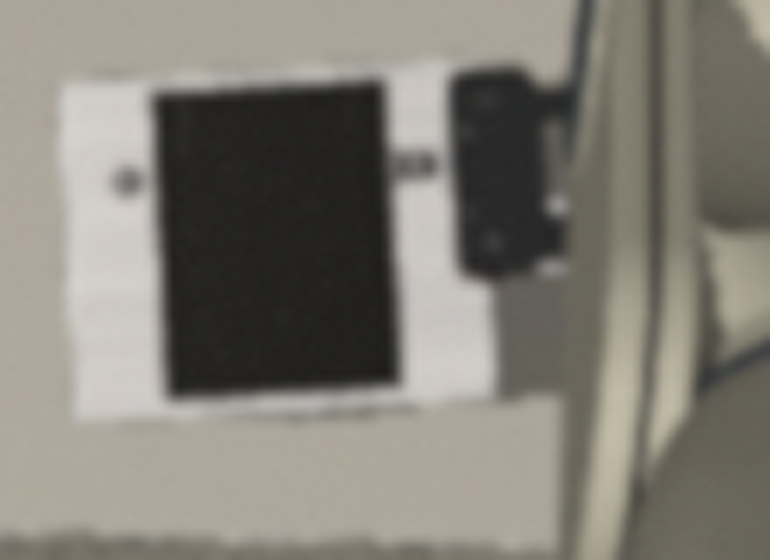

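Run:
```python
from pf import *
ob=uv((607,113),195,150)
for z in (70,77,85,92,100,105): print(z,(proj("scene",[533,-35,z])[0]+B-ob).round(1))
```

```text
70 [-0.4  8.9]
77 [-0.3  6.8]
85 [-0.2  4.3]
92 [-0.1  2.2]
100 [-0.  -0.2]
105 [ 0.1 -1.7]
```

The tips are really at z≈99 when the TCP reads 77, so the 20 mm offset applies with the fingers shut too. My earlier probe never reached the plate, so I'll repeat it at the right height.

Request:
move_arm([
  [0,0,15,0,1],
  [4,60,15,0,1],
  [6,115,15,0,1],
  [8,153,15,0,1],
  [8,153,0,0,1],
  [8,153,-20,0,1],
  [8,153,-26,0,1],
  [8,153,-28,0,1],
  [8,153,-28,0,1],
])

```text
t: 23.25
ee_pos: [541.2, 116.7, 49.4]
orientation: [2.188, 0.088, -2.173]
ft_force: [0.1, 0.6, -0.1]
width: 0.7
```

Request:
move_arm([
  [0,0,-1.5,0,1],
  [0,0,-1.5,0,1],
])

```text
t: 23.5
ee_pos: [541.4, 116.7, 48.2]
orientation: [2.188, 0.088, -2.173]
ft_force: [-0.7, -0.5, 0.2]
width: 0.3
```

Request:
move_arm([
  [0,0,-1,0,1],
  [0,0,-1,0,1],
])

```text
t: 23.75
ee_pos: [541.4, 116.7, 47.2]
orientation: [2.188, 0.088, -2.173]
ft_force: [0.2, 0.2, 0.2]
width: 0.5
```

Request:
move_arm([
  [0,0,-1,0,1],
  [0,0,-1,0,1],
])

```text
t: 24.0
ee_pos: [541.3, 116.7, 46.1]
orientation: [2.188, 0.088, -2.173]
ft_force: [-0.3, -0.6, 1.0]
width: 0.3
```

Request:
move_arm([
  [0,0,-0.7,0,1],
  [0,0,-0.7,0,1],
])

```text
t: 24.25
ee_pos: [541.2, 116.7, 45.3]
orientation: [2.188, 0.088, -2.173]
ft_force: [-0.0, -1.4, 0.8]
width: 0.7
```

Request:
move_arm([
  [0,0,-0.7,0,1],
  [0,0,-0.7,0,1],
])

```text
t: 24.5
ee_pos: [541.2, 116.7, 44.6]
orientation: [2.188, 0.088, -2.173]
ft_force: [0.3, 0.1, -0.3]
width: 0.5
```

Request:
move_arm([
  [0,0,-0.7,0,1],
  [0,0,-0.7,0,1],
])

```text
t: 24.75
ee_pos: [541.1, 116.7, 43.8]
orientation: [2.187, 0.088, -2.173]
ft_force: [0.0, 0.1, 0.7]
width: 0.5
```

Request:
move_arm([
  [0,0,-0.8,0,1],
  [0,0,-0.8,0,1],
])

```text
t: 25.0
ee_pos: [541.2, 116.7, 43.7]
orientation: [2.188, 0.088, -2.173]
ft_force: [-1.8, -0.5, 7.3]
width: 1.0
```

Request:
move_arm([
  [0,0,-0.8,0,1],
  [0,0,-0.8,0,1],
])

```text
t: 25.25
ee_pos: [541.2, 116.7, 43.6]
orientation: [2.188, 0.088, -2.173]
ft_force: [-3.0, 0.1, 9.6]
width: 0.3
```

Run:
```python
from pf import *
o=ctrl.get_obs();print(o["t"],o["ee_pos"],o["ft_force"])
a=avg("scene",4);crop(a,195,150,305,230,7,"pics/s11.png",1.2)
t=o["ee_pos"]
for z in (60,65,70): print(z,((proj("scene",[t[0],t[1],z])[0]+B-[195,150]+.5)*7).round(0))
```

```text
25.25 [541.19593717 116.69580198  43.64378433] [-3.04616167  0.0829018   9.63508129]
60 [285. 272.]
65 [285. 261.]
70 [285. 250.]
```

View pics/s11.png

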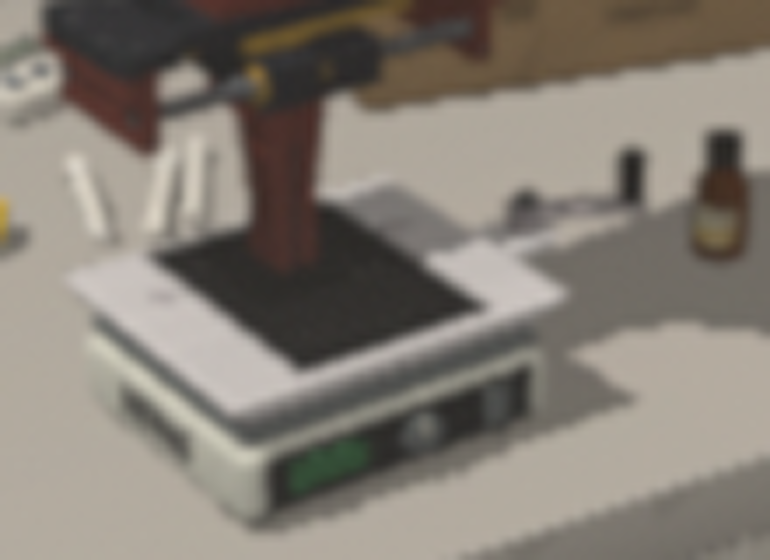

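The tip met a rigid stop at 43.7 and pressed with about 10 N without sinking, so the plate is firmly home. On to the latch, this time with the TCP at 56 (tips at about 78).

Request:
move_arm([
  [0,0,40,0,1],
  [0,0,60,0,1],
  [-4,-60,60,0,1],
  [-7,-115,60,0,1],
  [-8,-153,60,0,1],
  [-8,-153,60,0,1],
  [-8,-153,25,0,1],
  [-8,-153,13,0,1],
  [-8,-153,12,0,1],
  [-8,-153,12,0,1],
])

```text
t: 26.7
ee_pos: [533.7, -35.8, 56.2]
orientation: [2.188, 0.089, -2.172]
ft_force: [0.1, 0.5, 0.1]
width: 0.4
```

Request:
move_arm([
  [-7,0.5,0,0,1],
  [-14,0.3,0,0,1],
  [-21,0.9,0,0,1],
  [-28,2.7,0,0,1],
  [-35,5.4,0,0,1],
  [-41,9.1,0,0,1],
  [-46.5,13.7,0,0,1],
  [-51,19,0,0,1],
  [-51,19,0,0,1],
])

```text
t: 27.82
ee_pos: [482.2, -16.3, 56.1]
orientation: [2.187, 0.09, -2.172]
ft_force: [0.2, 0.3, 0.5]
width: 0.3
```

Run:
```python
from pf import *
o=ctrl.get_obs();print(o["t"],o["ee_pos"],o["ft_force"])
a=avg("scene",4);crop(a,195,150,305,230,7,"pics/s12.png",1.2)
import knob
for an in (.42,1.0,1.2,1.44,1.6): print(an,((proj("scene",[*knob.world(knob.K(an)),92.5])[0]+B-[195,150]+.5)*7).round(0))
```

```text
27.825 [482.16918322 -16.32362223  56.11240848] [0.22153641 0.33759334 0.54989804]
0.42 [634. 155.]
1.0 [632. 182.]
1.2 [623. 191.]
1.44 [607. 200.]
1.6 [594. 205.]
```

View pics/s12.png

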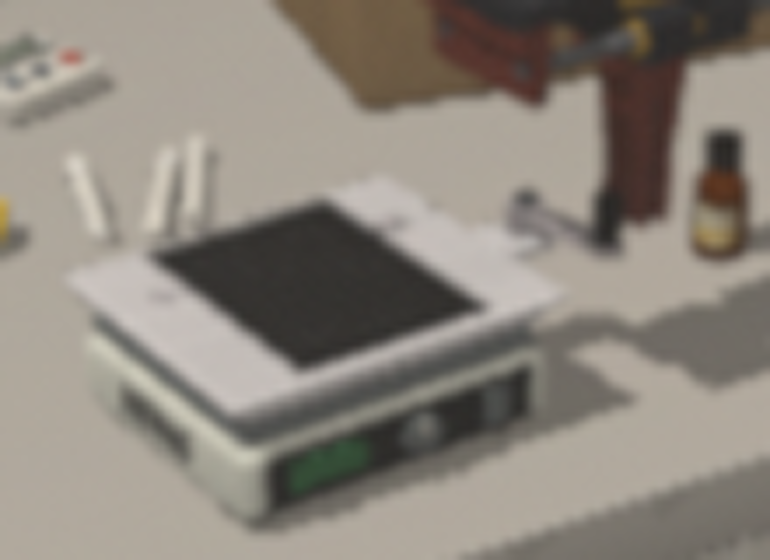

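The latch follows the finger, with the knob now at about 1.4 rad (608,193 px zoomed). I'll keep following the arc.

Request:
move_arm([
  [-3.7,5.6,0,0,1],
  [-6.6,12.2,0,0,1],
  [-8.6,19,0,0,1],
  [-9.5,26,0,0,1],
  [-9.4,33.4,0,0,1],
  [-8,40.5,0,0,1],
  [-6,47.3,0,0,1],
  [-2.6,53.7,0,0,1],
  [1.6,59.6,0,0,1],
  [6.6,64.7,0,0,1],
  [6.6,64.7,0,0,1],
])

```text
t: 29.4
ee_pos: [490.1, 48.3, 56.2]
orientation: [2.189, 0.09, -2.171]
ft_force: [0.1, -0.1, -0.2]
width: 0.4
```

Run:
```python
from pf import *
o=ctrl.get_obs();print(o["t"],o["ee_pos"],o["ft_force"])
a=avg("scene",4);crop(a,195,150,305,230,7,"pics/s13.png",1.2)
a=avg("top",4);crop(a,205,155,315,235,7,"pics/t13.png",1.3)
import knob
for an in (2.2,2.6,2.87,3.0,3.14): print(an,((proj("scene",[*knob.world(knob.K(an)),92.5])[0]+B-[195,150]+.5)*7).round(0))
```

```text
29.4 [490.09690046  48.30895331  56.19056664] [ 0.10556673 -0.14496752 -0.21829328]
2.2 [531. 213.]
2.6 [488. 208.]
2.87 [462. 201.]
3.0 [451. 197.]
3.14 [441. 191.]
```

View pics/s13.png

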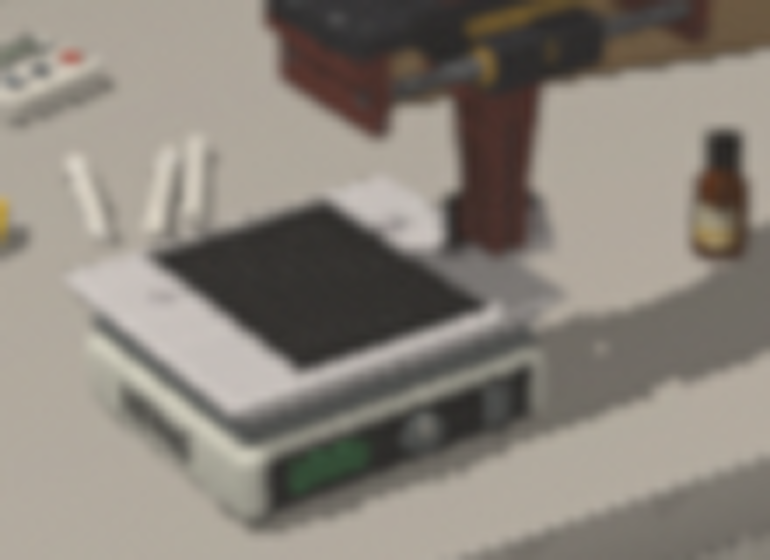

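Request:
move_arm([
  [4.5,4.5,0,0,1],
  [7.5,6.3,0,0,1],
  [10.5,7.8,0,0,1],
  [10.5,7.8,0,0,1],
])

```text
t: 30.3
ee_pos: [500.3, 55.7, 56.2]
orientation: [2.189, 0.089, -2.171]
ft_force: [-0.3, 0.4, 0.0]
width: 0.7
```

Request:
move_arm([
  [1,0.1,0,0,1],
  [1.5,0.1,0,0,1],
  [1.5,0.1,0,0,1],
])

```text
t: 30.68
ee_pos: [501.0, 55.8, 56.1]
orientation: [2.187, 0.089, -2.173]
ft_force: [-3.9, 1.2, 2.3]
width: 0.4
```

The force rose to about 4 N and motion stopped, so the latch is at its stop. I'll back off and check.

Request:
move_arm([
  [-8,-0.6,0,0,1],
  [-30,-2.5,0,0,1],
  [-50,-4,40,0,1],
  [-90,-8,80,0,1],
  [-100,-8,100,0,1],
  [-100,-8,100,0,1],
])

```text
t: 31.42
ee_pos: [401.8, 47.9, 157.5]
orientation: [2.192, 0.089, -2.168]
ft_force: [0.3, -0.3, 0.1]
width: 0.6
```

Run:
```python
from pf import *
import knob
o=ctrl.get_obs();print(o["t"],o["ee_pos"],o["ft_force"])
P=[PT[k] for k in("RL","RR","FR","FL","RL")];W=plat(P,S,0,60)
c=[[*knob.world(knob.piv),77],[*knob.world(knob.K(3.14)),92.5]]
a=avg("scene",6);crop(a,195,150,305,230,7,"pics/s14.png",1.2)
a=avg("top",6);crop(a,205,155,315,235,7,"pics/t14.png",1.3)
for an in (2.8,2.95,3.14): print(an,[((proj(n,[*knob.world(knob.K(an)),92.5])[0]+b-o0+.5)*7).round(0) for n,b,o0 in (("scene",B,[195,150]),("top",0*B,[205,155]))])
```

```text
31.425 [401.84103571  47.86848309 157.45904503] [ 0.31713487 -0.2672906   0.10371036]
2.8 [array([468., 203.]), array([442., 276.])]
2.95 [array([455., 199.]), array([436., 259.])]
3.14 [array([441., 191.]), array([433., 236.])]
```

View pics/s14.png

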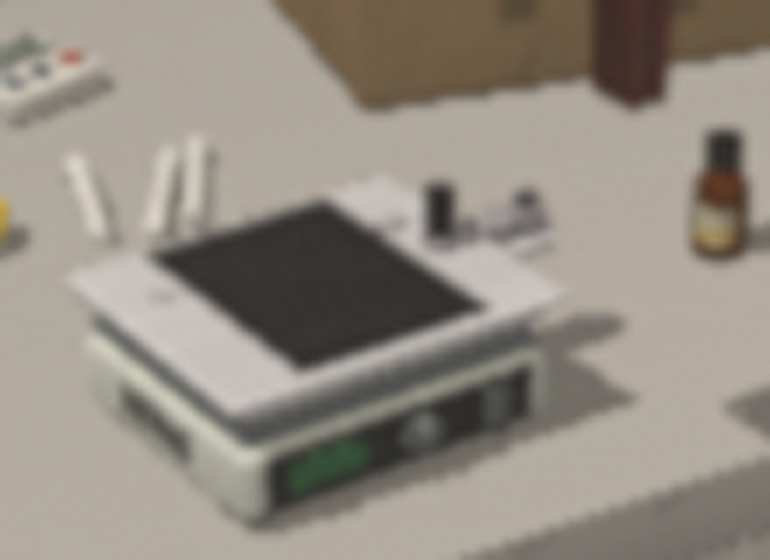

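View pics/t14.png

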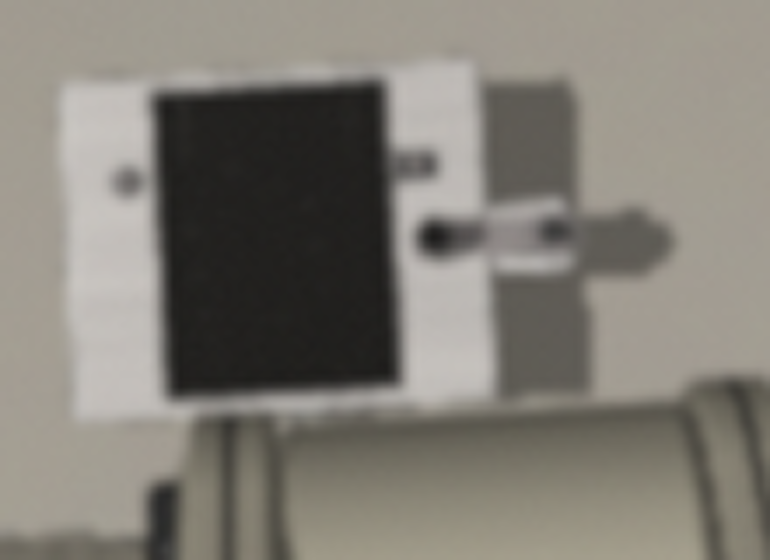

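The knob is at (438,188) in the scene view and (434,238) in the top view, which puts the latch at about 3.1 rad. The platform hasn't moved, nothing is touching it, and the dishes and bottle are undisturbed. I'm handing in.

Run:
```python
from workcell import ctrl
print(ctrl.close_job())
```

```text
the job is handed in; nothing more can be done
None
```

The platform is home on both pins, the latch is swung over its edge, and the job was handed in at about 32 s. No verdict was reported.

**What I did:**
- I squared the platform with both open fingertips on its front edge.
- I nudged it about 4–5 mm to the right from its left side.
- I pushed it rearward until both holes dropped over the pins.
- I swept the latch round by its knob to the stop, where the force rose to about 4 N, and moved the arm clear.

**Last checks:**
- **Platform:** fitted flat within about 0.5 mm and 0.002 rad of home using both cameras together, with both pins visible in their holes. A 10 N press on its rear did not make it sink. The view after latching showed it unchanged.
- **Latch:** the knob is at about 3.1 rad in both views.
- **Dishes and bottle:** the bottle looks unmoved in the final view. The dishes were outside the final crops and I did not re-measure them, but the fingers passed well above them.

**What disagreed:**
- **Fingertip height:** the real fingertips end about 20 mm above the stated TCP. Because of that, my first front push and my first press passed over the plate without touching it, and I repeated both at the right height.
- **Camera fits:** the single-camera fits differed from each other by about 1 mm and 0.02 rad.

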